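Count the round spacers into the tray's trough and tip the strays back into stock

TASK

Sweep the three round spacers, and only those, across the counting tray into its trough without lifting them off the tray, then shut the trough's lid fully. With the lid shut, lift the tray by its black handle so that the two square spacers slide back into the grey stock bin, then lower the tray gently until it lies level again and let go. Leave the jars, the pin case and the air gun round about where they are.

Things in the scene. Friction and masses are not known exactly. Their poses are not given: they have to be found in the camera images.
- round_a_centre (a point): one of three round steel spacers: a flat disc, 26 mm across, 12 mm thick, about 45 g, lying flat on the tray's platform at the start. The point is its centre, half-way up (6 mm above its underside); z is the disc's axis
- round_b_centre (a point): one of three round steel spacers: a flat disc, 26 mm across, 12 mm thick, about 45 g, lying flat on the tray's platform at the start. The point is its centre, half-way up (6 mm above its underside); z is the disc's axis
- round_c_centre (a point): one of three round steel spacers: a flat disc, 26 mm across, 12 mm thick, about 45 g, lying flat on the tray's platform at the start. The point is its centre, half-way up (6 mm above its underside); z is the disc's axis
- square_a_centre (a point): one of two square steel spacers, 24 x 24 mm and 12 mm thick, about 45 g, same steel as the round ones, lying flat on the platform at the start. The point is its centre, half-way up; x and y run along its sides
- square_b_centre (a point): one of two square steel spacers, 24 x 24 mm and 12 mm thick, about 45 g, same steel as the round ones, lying flat on the platform at the start. The point is its centre, half-way up; x and y run along its sides
- platform (a point): middle of the top of the counting tray's platform, smooth aluminium (friction about 0.2), 144 mm along x, 150 mm along y, 62 mm above the table. y runs from the stock bin (-y) to the trough (+y), z up. The bin edge (y = -75 mm) is open; side walls at x = +-72 mm are 5 mm high; the trough edge (y = +75 mm) is an open step down. Pieces start within y = -45 to 27, |x| < 53 mm
- trough (a point): the middle of the floor of the counting trough, a sunken channel at the platform's +y edge: 144 mm along x, 42 mm along y, 40 mm deep below the platform; it can hold pieces lying flat, leaning or one on another. Axes as the platform's
- lid (a joint): angle of the trough's flat white lid: 0 = shut (lying flat over the trough), at most 1.9 rad = open, leaning back away from the platform. It starts near upright (1.35 to 1.85). Its stiff hinge (0.03 N m) holds it wherever it is left, so it must be pushed down all the way
- lid_hinge (a point): middle of the lid's hinge line, on the trough's outer wall; it runs along the platform's x, 118 mm from the platform's middle in +y, about flush with the platform's top. The lid is 142 mm along the hinge, 46 mm from hinge to free edge, 3 mm thick; when shut it reaches from the hinge over the trough to the platform
- lid_edge (a point): the middle of the lid's free edge, 46 mm from the hinge line; when shut it rests on the platform's trough edge.
- tray (a joint): tipping angle of the whole tray (platform, trough, lid and handle) about its bin-side edge: 0 = level, resting on its stand; it grows as the handle is lifted, to at most 0.75 rad. It falls back if let go. Lifting at the handle takes about 3 N; pieces start to slide at about 0.25 rad
- tray_axis (a point): the middle of the tipping axis, at the platform's bin edge (75 mm from the platform's middle towards the bin); the axis runs along the platform's x
- handle (a point): grip point of the black pan handle, which sticks out 77 mm from the trough's outer wall in the platform's +y: a bar 16 mm wide along x, 14 mm high, gripped across its width from above. The point is at the bar's centre, 10 mm below the platform's top, 239 mm from the tipping axis; the bar reaches 30 mm beyond it and 40 mm back. A grip may pivot on it as it swings up
- bin_floor (a point): the middle of the floor of the stock bin, a fixed grey open box at the tray's bin edge: inside 150 mm along x, 84 mm along y, floor 4 mm above the table, wall towards the tray 46 mm high (below the tray's edge), side walls 75 mm, back wall 99 mm high. Axes as the level platform's
- jar_large_centre (a point): a bystander: black ink jar with black lid, 64 mm across, 72 mm high, full; it stands near the handle on the far side. The point is its centre, half-way up
- jar_mid_centre (a point): a bystander: black ink jar with yellow lid, 62 mm across, 70 mm high, beside the tray on the far side. The point is its centre, half-way up
- jar_small_centre (a point): a bystander: white ink jar, 58 mm across, 62 mm high, near the handle on the near side. The point is its centre, half-way up
- pin_case_centre (a point): a bystander: grey case, 82 x 110 x 29 mm. The point is its centre, half-way up
- blow_gun_centre (a point): a bystander: red air gun lying on its side, 101 x 225 x 21 mm. The point is its centre, half-way up

How it is judged:
On the way, in this order (a step that is already met when the one before it is completed fails the run):
1. the three round spacers lie in the trough (x of round_a_centre in the frame of trough between -0.072 and 0.072 m and y of round_a_centre in the frame of trough between -0.021 and 0.021 m and z of round_a_centre in the frame of trough between 0 and 0.038 m and x of round_b_centre in the frame of trough between -0.072 and 0.072 m and y of round_b_centre in the frame of trough between -0.021 and 0.021 m and z of round_b_centre in the frame of trough between 0 and 0.038 m and x of round_c_centre in the frame of trough between -0.072 and 0.072 m and y of round_c_centre in the frame of trough between -0.021 and 0.021 m and z of round_c_centre in the frame of trough between 0 and 0.038 m), for 0.2 s.
2. the lid is shut over them (all of step 1 and value of joint lid below 0.06 rad), for 0.2 s.
3. the tray is tipped up with the lid shut (value of joint tray above 0.28 rad and value of joint lid below 0.06 rad), for 0.2 s.
At the end, for the whole second after the job is handed in: the three round spacers lie in the trough under the shut lid (within 0.06 rad of shut), both square spacers lie in the stock bin, the tray lies level (within 0.03 rad), and everything is at rest (all of step 2 and x of square_a_centre in the frame of bin_floor between -0.075 and 0.075 m and y of square_a_centre in the frame of bin_floor between -0.042 and 0.042 m and z of square_a_centre in the frame of bin_floor between 0 and 0.045 m and x of square_b_centre in the frame of bin_floor between -0.075 and 0.075 m and y of square_b_centre in the frame of bin_floor between -0.042 and 0.042 m and z of square_b_centre in the frame of bin_floor between 0 and 0.045 m and value of joint tray below 0.03 rad and linear speed of each of round_a, round_b, round_c, square_a, square_b below 0.02 m/s); the robot touches nothing.
It fails at once if a round spacer is lifted more than 25 mm off the platform (z of any of round_a_centre, round_b_centre, round_c_centre in the frame of platform above 0.03 m).
It fails at once if the tray is dropped (it comes down faster than 1.5 rad/s) (velocity of joint tray below -1.5 rad/s and value of joint tray above 0.05 rad).
It fails at once if a bystander is shifted more than 25 mm or tipped over (distance of any of jar_large_centre, jar_mid_centre, jar_small_centre, pin_case_centre, blow_gun_centre from where it was at the start of the episode above 0.025 m).
It also fails if it takes over 72 s, if anything falls off the work surface, if the arm or the gripper's body presses on something with over 40 N, if the wrist force passes 120 N, or if a joint passes its speed limit or range.

ROBOT

A 6-joint arm with a two-finger parallel gripper is mounted at the origin on a cart in front of the work surface, level with it; the furniture and walls round the work are solid. World frame = base frame: x ahead of the robot, y to its left, z up, the work surface at z = 0. Lengths are in m, angles in rad, forces in N, time in s.
With the tool pointing down it reaches from about 0.4 to 0.825 m from the base axis. Payload 7 kg.
Tool frame: the origin (TCP) lies between the finger pads; the fingertips stand 17 mm ahead of it and the grasp point (between the pads) lies 2 mm behind it; x points along the fingers, z is the direction in which the jaws open and shut, and the axes are right-handed (so a half turn about x gives the same grasp; the last joint's range is limited). The gripper opens to 88 mm and grips with 3 to 60 N. Pads are 19 mm wide; open, the fingers measure 130 mm over their backs; the gripper's body (78 mm by 193 mm) begins 47 mm behind the grasp point.
Start: joints at [-0.95, 0.359, 0.012, 0, -1.224, -0.288], TCP at [0.22, -0.638, 0.244] pointing down, gripper open.
Joint ranges: [-3.07, 3.07], [-1.43, 2.12], [-1.02, 1.25], [-3.03, 1.67], [-3.05, -0], [-3.03, 3.03]. Speed limits (rad/s): [2.39, 2.39, 3.01, 3.14, 3.14, 3.14].

INTERFACE

Orientations are given as [roll, pitch, yaw] about the fixed x, y, z axes, in that order (R = Rz(yaw) Ry(pitch) Rx(roll)).
In Python, from station import * gives the robot as it stands.
- The arm moves only by the tool step_arm, never from a script. Its argument "deltas" is a list of rows, each a list of 5 numbers: the shift along the tool's x, y, z in cm, then the turn about the tool's x in degrees, then the closure, from 0 (fully open) to 1 (shut). In form: [[dx, dy, dz, roll, fingers], ...]. A call has exactly 10 rows; each row is the pose to reach, as a shift and turn from the pose commanded when the call began, along the tool's axes at that moment; what a row does not reach only later rows make up. A row lasts 1/12 s, in which the tool goes at most 41.7 mm and 7.16 degrees, less where a joint would pass 70% of its speed; a pose out of reach is approached as far as the arm can. A call with a gripper value outside its range is refused whole. The fingers move at their own pace and stop on an object; "squeeze" is the grip in N (left out, the last holds). Time passes only in rows, so rows that repeat a pose let the fingers close, or fill a call up. It gives the time, the measured TCP pose, the force and the opening at its end, in the units of the state.
- get_state(): the state, without advancing time (a new reading comes with each control period).
- grab_frame(name): name is "scene" or "top" or "wrist"; returns a dict with "pixels" (400x640x3 uint8, red, green, blue), "range_z" (400x640 float32, m along the optical axis (not along the pixel's ray), 0 where there is no reading), "fx", "fy", "cx", "cy" (pixels), "view" (4x4, takes a point from world to camera coordinates); the wrist camera has in their place "hand_eye" (4x4, takes a point from camera to tool coordinates, whose origin is the TCP and whose axes are the tool frame's). Camera axes: x right, y down, z forward; pixel columns grow to the right and rows downward; lengths in m; the calibration is good to about 2 mm. A picture is of the moment at which its call begins: read the wrist's pose just before it.
- job_done(): hands the job in, once; it reports no verdict.
Trained networks look in the newest picture that a camera, given by its name, has taken for a name from the list of things; names that differ only in an ending like _2 or _b are one class to them, and where a whole thing is asked for, a point or a joint stands for the part that bears it (a point fixed in the world has none). Each returns a list of dicts, best first, with "conf" (0 to 1); they miss things now and then, are a little off and sometimes report something else, mostly with a low value. They report only what shows in the picture. A call takes as long as a camera call.
- boxes_of(thing, camera): "extent" ([left, top, right, bottom] in pixels, round what is visible of it).
- masks_of(thing, camera): "mask" (400x640 bool, what is visible of it) and "extent" ([left, top, right, bottom] in pixels, round what is visible of it).
The state is a dict: "t": time; "q": joint angles; "qd": joint speeds; "joint_efforts": joint torques, N m; "eef_pos": TCP position; "ee_rot": TCP orientation; "force": force on the tool from outside, world axes, zero at the start; "moment": the same for the moment, N m; "width": finger opening in m.
Only numpy, scipy, OpenCV 4.12 (cv2) and the standard library are available. Lean on these libraries where they do the work, as an engineer would, in place of code of your own. Each camera call takes 0.05 s, during which the arm holds its last target.

## Working session

There is one attempt and no reset: what is moved stays moved. The work goes in short steps, Python scripts to look and compute and a tool call to move; the robot and the scene stay as the last step left them, time stands still between calls to the robot, and variables do not carry over. Pictures are saved under pics/ and viewed, and the job is handed in when it is done.

Besides the shell and the picture viewer there is one more tool, called after "Request:" by a JSON object that holds its "op" and its "data", one argument or row to a line. step_arm: Moves the arm, as the interface text tells. Its arguments: {"type":"object","properties":{"deltas":{"type":"array"},"squeeze":{"type":"number"}},"required":["deltas"]}

```bash
ls; mkdir -p pics; cat > h.py <<'E'
from station import *
import numpy as np, cv2
def shot(cam,fn):
    f=grab_frame(cam); cv2.imwrite('pics/'+fn,f['pixels'][:,:,::-1]); return f
def world(f,u,v):
    z=f['range_z'][v,u]
    p=np.stack([(u-f['cx'])/f['fx']*z,(v-f['cy'])/f['fy']*z,z,np.ones_like(z)],-1)
    return p@np.linalg.inv(f['view']).T
E
python3 - <<'E'
from h import *
s=get_state();print(s)
for c in['scene','top']:
    f=shot(c,c+'0.png');print(c,f['fx'],f['cx'],f['cy'],f['view'].round(4).tolist())
E
```

```text
pics
{'t': 0.0, 'q': array([-9.49900064e-01,  3.59411925e-01,  1.10601303e-02, -3.37967160e-04,
       -1.22413230e+00, -2.88117155e-01]), 'qd': array([-0.00043449,  0.00034601, -0.00022135, -0.00116226,  0.00019025,
        0.00098055]), 'joint_efforts': array([-3.16729136e-03, -5.82723498e+01,  2.93035322e+01,  6.99691236e+00,
        6.65183121e-03, -1.39541976e-04]), 'eef_pos': array([ 0.22033016, -0.63753025,  0.24260924]), 'ee_rot': array([0.10207815, 1.5690789 , 2.00553849]), 'force': array([ 0.19662376, -0.09625936, -0.9829525 ]), 'moment': array([-0.00942269, -0.02037396,  0.0215493 ]), 'width': 0.08750178527604771}
scene 414.81455458899086 316.57240754883134 199.19206356806612 [[0.7746, -0.6323, -0.0174, -0.2982], [-0.3874, -0.4526, -0.8031, 0.3501], [0.4999, 0.6288, -0.5955, 0.5126], [0.0, 0.0, 0.0, 1.0]]
top 414.432037782165 313.96198511975587 202.77140738790987 [[-0.0238, -0.9997, -0.0101, 0.1978], [-0.9984, 0.0243, -0.0514, 0.5231], [0.0517, 0.0088, -0.9986, 1.0914], [0.0, 0.0, 0.0, 1.0]]
```

View pics/scene0.png

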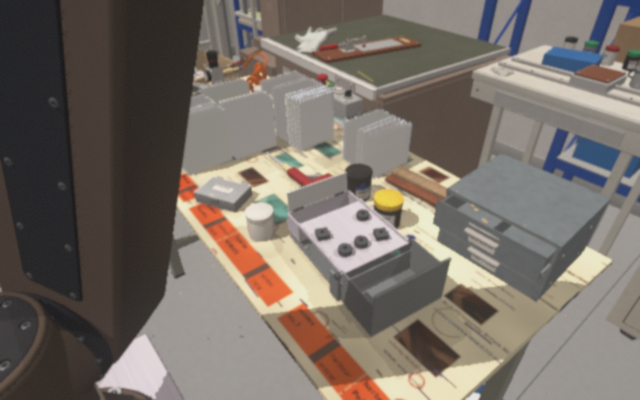

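View pics/top0.png

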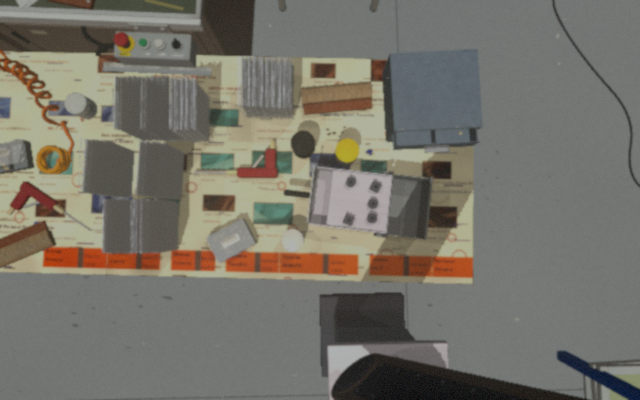

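```bash
python3 - <<'E'
from h import *
f=grab_frame('top')
def show(n,ms):
    for m in ms:
        v,u=np.nonzero(m['mask']); p=world(f,u,v); k=f['range_z'][v,u]>0
        if k.sum()<3: continue
        p=p[k]; print(n,round(m['conf'],2),np.round(m['extent']),len(p),np.median(p[:,:3],0).round(4),p[:,:3].min(0).round(3),p[:,:3].max(0).round(3))
for n in ['round_a_centre','square_a_centre','platform','lid','handle','bin_floor','jar_large_centre','jar_mid_centre','jar_small_centre','pin_case_centre','blow_gun_centre']:
    show(n,masks_of(n,'top'))
E
```

```text
square_a_centre 0.73 [369. 212. 379. 223.] 85 [0.4832 0.0416 0.0733] [0.473 0.03  0.065] [0.495 0.054 0.08 ]
square_a_centre 0.72 [306. 166. 315. 223.] 179 [0.5524 0.1915 0.0951] [ 0.481  0.18  -0.005] [0.621 0.202 0.113]
square_a_centre 0.48 [367. 180. 383. 193.] 87 [0.5633 0.0297 0.0737] [0.55  0.017 0.068] [0.576 0.042 0.077]
platform 0.82 [284. 165. 392. 233.] 4272 [0.5365 0.1088 0.0608] [ 0.447 -0.012 -0.001] [0.628 0.264 0.113]
platform 0.65 [207. 215. 255. 261.] 1300 [0.435  0.4075 0.0281] [ 0.379  0.343 -0.004] [0.492 0.482 0.035]
lid 0.45 [306. 165. 316. 225.] 150 [0.5733 0.1904 0.091 ] [ 0.484  0.178 -0.005] [0.621 0.202 0.113]
lid 0.21 [284. 166. 390. 234.] 4290 [0.5369 0.1096 0.0608] [ 0.447 -0.014  0.001] [0.62  0.261 0.113]
handle 0.63 [284. 167. 391. 234.] 4237 [0.5368 0.1092 0.0608] [ 0.447 -0.014  0.001] [0.62  0.261 0.113]
handle 0.6 [291. 130. 316. 158.] 545 [0.6757 0.2113 0.0708] [ 0.649  0.181 -0.004] [0.712 0.247 0.077]
bin_floor 0.66 [281. 167. 431. 239.] 6919 [0.5282 0.0424 0.059 ] [ 0.43  -0.125 -0.006] [0.617 0.261 0.113]
jar_large_centre 0.82 [289. 128. 315
[... 160 characters left out ...]
  0.058] [0.614 0.202 0.113]
jar_mid_centre 0.69 [334. 134. 359. 168.] 564 [0.655  0.0996 0.0686] [ 0.628  0.059 -0.004] [0.703 0.128 0.075]
jar_small_centre 0.89 [282. 226. 305. 252.] 407 [0.4345 0.2454 0.0615] [ 0.406  0.217 -0.003] [0.46  0.279 0.068]
pin_case_centre 0.82 [207. 219. 253. 264.] 1236 [0.434  0.4062 0.0282] [ 0.378  0.343 -0.004] [0.489 0.469 0.035]
pin_case_centre 0.52 [305. 168. 314. 222.] 56 [0.5792 0.1878 0.0965] [0.484 0.182 0.06 ] [0.606 0.202 0.113]
blow_gun_centre 0.95 [197. 138. 276. 178.] 864 [0.6207 0.3246 0.0186] [ 0.599  0.283 -0.004] [0.7   0.501 0.028]
blow_gun_centre 0.48 [304. 167. 314. 223.] 165 [0.5495 0.1917 0.0968] [0.479 0.18  0.058] [0.614 0.202 0.113]
```

```bash
python3 - <<'E'
from h import *
f=grab_frame('top')
s=get_state()
from scipy.spatial.transform import Rotation as R
print(R.from_euler('xyz',s['ee_rot']).as_matrix().round(4).tolist())
c=f['pixels'][150:250,270:440,::-1]; cv2.imwrite('pics/z.png',cv2.resize(c,None,fx=4.5,fy=4.5,interpolation=cv2.INTER_CUBIC))
g=grab_frame('scene')
c=g['pixels'][160:330,270:460,::-1]; cv2.imwrite('pics/z2.png',cv2.resize(c,None,fx=3.5,fy=3.5,interpolation=cv2.INTER_CUBIC))
v,u=np.mgrid[50:150,385:485]; p=world(f,u.ravel(),v.ravel()); k=p[:,2]>.1; print(p[k,:3].min(0),p[k,:3].max(0))
w=grab_frame('wrist'); print(w['hand_eye'].round(3).tolist(), w['fx'])
E
```

```text
[[0.0, -0.9451, -0.3267], [-0.0, -0.3267, 0.9451], [-1.0, -0.0, -0.0]]
[ 0.47056895 -0.22110565  0.10001049] [0.8852439  0.17536212 1.11875184]
[[0.0, -0.3, 0.954, -0.142], [0.0, -0.954, -0.3, 0.082], [1.0, 0.0, -0.0, 0.001], [0.0, 0.0, 0.0, 1.0]] 276.87174079098264
```

View pics/z.png

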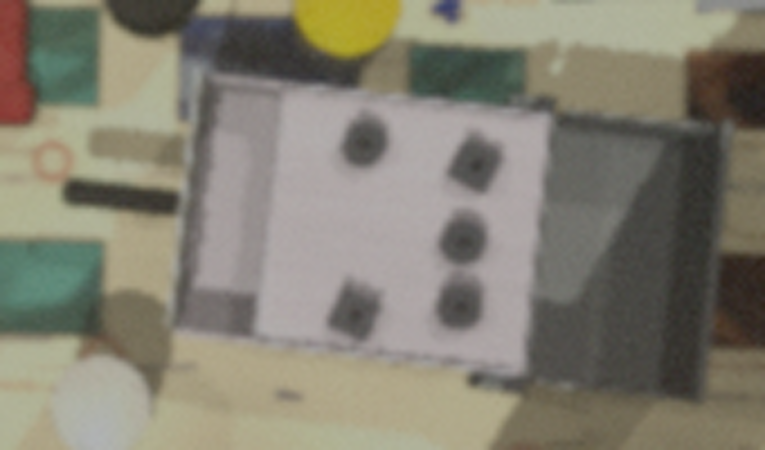

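View pics/z2.png

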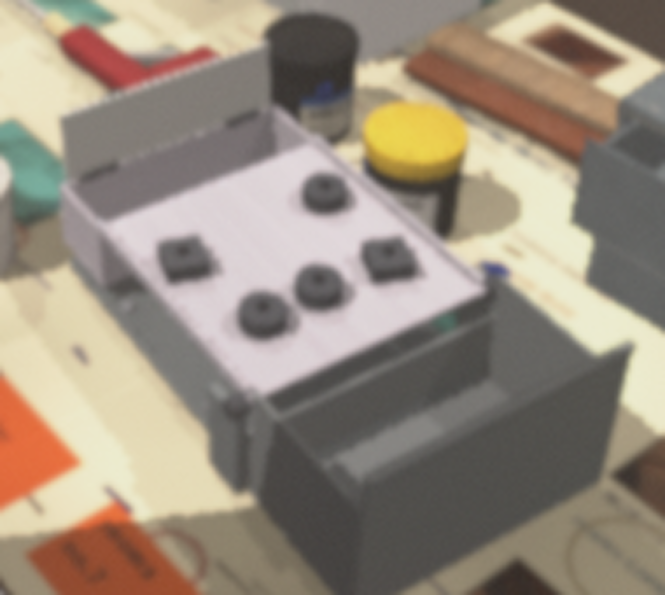

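```bash
cat >> h.py <<'E'
def rays(f,uv,z):  # intersect pixel rays with plane z
    uv=np.asarray(uv,float); d=np.stack([(uv[:,0]-f['cx'])/f['fx'],(uv[:,1]-f['cy'])/f['fy'],np.ones(len(uv))],1)
    Vi=np.linalg.inv(f['view']); d=d@Vi[:3,:3].T; o=Vi[:3,3]
    return o+d*((z-o[2])/d[:,2])[:,None]
E
python3 - <<'E'
from h import *
f=grab_frame('top')
px=f['pixels'].astype(int); g=px.sum(2)/3
v,u=np.mgrid[0:400,0:640]; W=world(f,u.ravel(),v.ravel()).reshape(400,640,4)
roi=np.zeros((400,640),bool); roi[160:245,300:395]=1
dk=(roi&(g<125)&(W[...,2]>.06)&(u>335)&(u<385)&(v>175)&(v<225)).astype(np.uint8)
n,l,st,c=cv2.connectedComponentsWithStats(dk)
P=rays(f,c,.072)
for i in range(1,n):
    if st[i,4]>20: print(c[i].round(1),st[i,4],P[i].round(4))
pl=(roi&(g>150)&(abs(W[...,2]-.062)<.006)&(W[...,0]>.44)&(W[...,1]<.2)).astype(np.uint8)
pl=cv2.morphologyEx(pl,cv2.MORPH_CLOSE,np.ones((13,13)))
n,l,st,c=cv2.connectedComponentsWithStats(pl); i=1+np.argmax(st[1:,4])
cn=max(cv2.findContours((l==i).astype(np.uint8),0,1)[0],key=len)
r=cv2.minAreaRect(cn); print(r); B=rays(f,cv2.boxPoints(r),.062); print(B.round(4), np.linalg.norm(B-np.roll(B,1,0),axis=1))
print('median z',np.median(W[...,2][l==i]))
# handle
hd=((g<75)&(abs(W[...,2]-.057)<.015)&(W[...,0]>.5)&(W[...,0]<.62)&(W[...,1]>.19)&(W[...,1]<.29))
vv,uu=np.nonzero(hd); H=W[hd][:,:3]; print('handle',len(H),H.mean(0),H.min(0),H.max(0), np.polyfit(H[:,1],H[:,0],1))
# lid
ld=roi&(W[...,2]>.075)&(W[...,1]>.15)&(W[...,1]<.22); L=W[ld][:,:3]; 
for a in np.arange(.075,.115,.005):
    k=abs(L[:,2]-a)<.0025
    if k.sum()>3: print(round(a,3),k.sum(),np.polyfit(L[k,0],L[k,1],1),np.polyval(np.polyfit(L[k,0]-.55,L[k,1],1),0))
E
```

```text
[350.5 181.3] 84 [0.5769 0.0907 0.072 ]
[375.1 186. ] 102 [0.5634 0.0288 0.072 ]
[372.5 203.1] 90 [0.5203 0.0368 0.072 ]
[371.6 217.1] 93 [0.4851 0.0401 0.072 ]
[348.4 219. ] 96 [0.4817 0.0989 0.072 ]
((350.7269287109375, 199.5030517578125), (75.40107727050781, 58.05815505981445), 6.483074188232422)
[[ 0.4711  0.1961  0.062 ]
 [ 0.6184  0.1759  0.062 ]
 [ 0.5917 -0.0151  0.062 ]
 [ 0.445   0.0064  0.062 ]] [0.19152264 0.14870647 0.19286749 0.14828298]
median z 0.06188656965516315
handle 96 [0.55057288 0.22852252 0.05843572] [0.54326338 0.19947766 0.05338509] [0.55754419 0.25860735 0.06423483] [0.13691108 0.51928561]
0.075 6 [-0.14324229  0.26847063] 0.18968736878921122
0.08 9 [-0.14456826  0.26951351] 0.19000096243723819
0.085 10 [-0.14346548  0.26919208] 0.1902860684411883
0.09 13 [-0.14321575  0.26938247] 0.19061380885422935
0.095 12 [-0.14218443  0.26922277] 0.19102133349069264
0.1 14 [-0.14485561  0.27119086] 0.19152028070379817
0.105 43 [-0.14312623  0.27195808] 0.19323865269970103
0.11 34 [-0.14394679  0.27244525] 0.1932745118779678
```

```bash
cat >> h.py <<'E'
from scipy.spatial.transform import Rotation as R
C0=np.array([.5288,.0699]); EY=np.array([.139,.9903]); EX=np.array([.9903,-.139])
def P(x,y): return C0+x*EX+y*EY
def plan(pts,Rm=None,o=None):
    """pts: list (px,py platform m, z world, jawangle deg rel platform x or None)"""
    s=get_state()
    Rm=R.from_euler('xyz',s['ee_rot']).as_matrix(); o=s['eef_pos']
    cur=np.degrees(np.arctan2(Rm[1,2],Rm[0,2])); base=np.degrees(np.arctan2(EX[1],EX[0]))
    d=o[:2]-C0
    print('t',round(s['t'],2),'tcp plat',(d@EX).round(4),(d@EY).round(4),'z',o[2].round(4),'jaw',round(cur-base,1),'w',s['width'].round(4),'F',s['force'].round(1),'q6',s['q'][5].round(2))
    for x,y,z,a in pts:
        w=np.append(P(x,y),z)-o; t=Rm.T@w*100
        r=0 if a is None else -((a-(cur-base)+180)%360-180)
        print((x,y,z,a),t.round(2),round(r,1))
E
python3 -c "
from h import *
plan([(-.07,-.06,.26,90),(.0447,.0273,.2,90)])"
```

```text
Traceback (most recent call last):
  File "h.py", line 22, in plan
    print('t',round(s['t'],2),'tcp plat',(d@EX).round(4),(d@EY).round(4),'z',o[2].round(4),'jaw',round(cur-base,1),'w',s['width'].round(4),'F',s['force'].round(1),'q6',s['q'][5].round(2))
                                                                                                                       ^^^^^^^^^^^^^^^^
AttributeError: 'float' object has no attribute 'round'
```

```bash
sed -i "s/s\['width'\].round(4)/round(s['width'],4)/" h.py
python3 -c "
from h import *
plan([(-.07,-.06,.26,90),(.0447,.0273,.2,90)])"
```

```text
t 0.9 tcp plat -0.2069 -0.7438 z 0.2436 jaw 117.1 w 0.0876 F [0.1 0.3 0.4] q6 -0.29
(-0.07, -0.06, 0.26, 90) [ -1.64 -43.3   54.67] 27.1
(0.0447, 0.0273, 0.2, 90) [  4.35 -57.49  57.23] 27.1
```

Request:
{"op": "step_arm", "data": {
  "deltas": [
    [-1.6,-2.5,3.2,3,0.2],
    [-1.6,-5,6.4,6,0.3],
    [-1.6,-7.6,9.6,9,0.4],
    [-1.6,-10.1,12.8,12,0.5],
    [-1.6,-12.7,16,15,0.57],
    [-1.6,-15.2,19.2,18,0.57],
    [-1.6,-17.7,22.4,21,0.57],
    [-1.6,-20.2,25.6,24,0.57],
    [-1.6,-22.8,28.8,27.1,0.57],
    [-1.6,-25.3,32,27.1,0.57]
  ],
  "squeeze": 10
}}

```text
t: 1.73
eef_pos: [0.3553, -0.2511, 0.26]
ee_rot: [-1.636, 1.57, -0.209]
force: [1.6, -0.5, -0.6]
width: 0.038
```

```bash
python3 -c "
from h import *
plan([(-.07,-.06,.26,90),(.0447,.0273,.2,90)])"
```

```text
t 1.73 tcp plat -0.1272 -0.342 z 0.26 jaw 89.7 w 0.038 F [ 1.6 -0.5 -0.6] q6 -1.56
(-0.07, -0.06, 0.26, 90) [ 0.   -5.6  28.23] -0.3
(0.0447, 0.0273, 0.2, 90) [  6.01 -17.02  37.01] -0.3
```

Request:
{"op": "step_arm", "data": {
  "deltas": [
    [0,-1.7,3.7,0,0.57],
    [0,-3.4,7.4,0,0.57],
    [0.6,-5.1,11.1,0,0.57],
    [1.2,-6.8,14.8,0,0.57],
    [2,-8.5,18.5,0,0.57],
    [3,-10.2,22.2,0,0.57],
    [4,-11.9,25.9,0,0.57],
    [5,-13.6,29.6,0,0.57],
    [6,-15.3,33.3,0,0.57],
    [6,-17,37,0,0.57]
  ]
}}

```text
t: 2.57
eef_pos: [0.5747, 0.0913, 0.1976]
ee_rot: [1.985, 1.568, -2.867]
force: [0.6, -1.6, -0.5]
width: 0.0378
```

```bash
python3 - <<'E'
from h import *
plan([(.0447,.0273,.12,90),(.0447,.0273,.082,90)])
f=shot('wrist','w1.png')
print(get_state()['q'])
E
```

```text
t 2.57 tcp plat 0.0425 0.0276 z 0.1976 jaw 90.0 w 0.0378 F [ 0.6 -1.6 -0.5] q6 -2.2
(0.0447, 0.0273, 0.12, 90) [ 7.76 -0.24 -0.02] -0.0
(0.0447, 0.0273, 0.082, 90) [11.56 -0.24 -0.02] -0.0
[ 4.97804469e-01  2.49219459e-01 -2.52193205e-01  7.69222424e-04
 -1.06871983e+00 -2.20652606e+00]
```

View pics/w1.png

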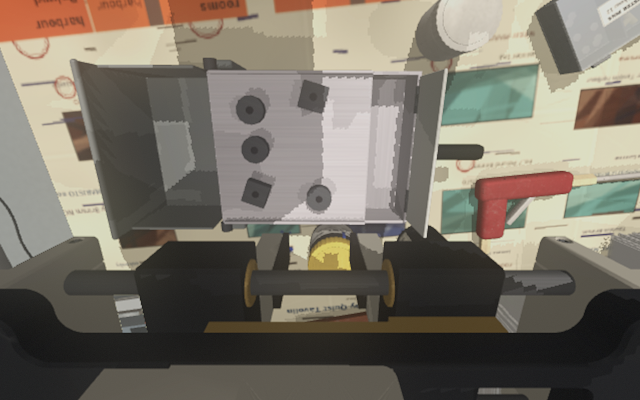

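```bash
cat >> h.py <<'E'
def wframe():
    s=get_state(); f=grab_frame('wrist')
    T=np.eye(4); T[:3,:3]=R.from_euler('xyz',s['ee_rot']).as_matrix(); T[:3,3]=s['eef_pos']
    f['view']=np.linalg.inv(T@f['hand_eye']); return f
def plat(p): d=np.asarray(p)[...,:2]-C0; return np.stack([d@EX,d@EY],-1)
E
python3 - <<'E'
from h import *
f=wframe(); g=f['pixels'].mean(2)
v,u=np.mgrid[0:400,0:640]; W=world(f,u.ravel(),v.ravel()).reshape(400,640,4); q=plat(W)
print('platform z',np.median(W[110:130,280:300,2]), W[190:200,340:350,2].mean())
dk=((g<110)&(abs(q[...,0])<.066)&(q[...,1]>-.065)&(q[...,1]<.06)&(W[...,2]>.055)&(v<215)).astype(np.uint8)
dk=cv2.morphologyEx(dk,cv2.MORPH_OPEN,np.ones((5,5)))
n,l,st,c=cv2.connectedComponentsWithStats(dk)
for i in range(1,n):
    if st[i,4]>100:
        k=(l==i)&(W[...,2]>.07)
        print(c[i].round(),st[i,4],'z',np.median(W[...,2][l==i]).round(4),'ray plat',plat(rays(f,c[i:i+1],.071)).round(4),'top-mean',q[k].mean(0).round(4))
# handle & platform edges
hd=(g<60)&(abs(W[...,2]-.057)<.012)&(q[...,1]>.12)&(abs(q[...,0])<.03); print('handle',hd.sum(),q[hd].mean(0),q[hd].min(0),q[hd].max(0),W[hd][:,2].mean())
E
```

```text
platform z 0.06317246966792259 0.06299494198200992
[307.  91.] 736 z 0.0751 ray plat [[-0.0531  0.0218]] top-mean [-0.0527  0.0221]
[244. 104.] 710 z 0.075 ray plat [[-0.042  -0.0359]] top-mean [-0.0415 -0.0348]
[249. 144.] 627 z 0.075 ray plat [[-0.0057 -0.0341]] top-mean [-0.0056 -0.0334]
[250. 188.] 644 z 0.075 ray plat [[ 0.0377 -0.036 ]] top-mean [ 0.0375 -0.0352]
[308. 185.] 106 z 0.0745 ray plat [[0.0353 0.0222]] top-mean [0.0354 0.0223]
handle 3 [0.00025936 0.14627162] [-0.00667939  0.14582933] [0.00534275 0.14679421] 0.059472366434288326
```

Request:
{"op": "step_arm", "data": {
  "deltas": [
    [2.5,-0.1,0,0,0.57],
    [5,-0.1,0,0,0.57],
    [7.5,-0.1,0,0,0.57],
    [9.5,-0.1,0,0,0.57],
    [10.5,-0.1,0,0,0.57],
    [11.2,-0.1,0,0,0.57],
    [11.5,-0.1,0,0,0.57],
    [11.5,-0.1,0,0,0.75],
    [11.5,-0.1,0,0,0.9],
    [11.5,-0.1,0,0,0.9]
  ],
  "squeeze": 10
}}

```text
t: 3.5
eef_pos: [0.5768, 0.0898, 0.0858]
ee_rot: [-1.041, 1.569, 0.389]
force: [-0.2, -0.4, 0.0]
width: 0.025
```

```bash
python3 -c "
from h import *
plan([(.034,.02,.082,90),(.034,.02,.082,180),(.034,.093,.082,180)])"
```

```text
t 3.5 tcp plat 0.0447 0.0264 z 0.0858 jaw 90.0 w 0.025 F [-0.2 -0.4  0. ] q6 -2.2
(0.034, 0.02, 0.082, 90) [ 0.37  1.07 -0.64] -0.0
(0.034, 0.02, 0.082, 180) [ 0.37  1.07 -0.64] -90.0
(0.034, 0.093, 0.082, 180) [0.38 1.08 6.66] -90.0
```

Request:
{"op": "step_arm", "data": {
  "deltas": [
    [0,0.5,0.1,0,0.9],
    [0,1,0.3,0,0.9],
    [0,1.5,0.5,0,0.9],
    [0,1.5,0.5,-7,0.9],
    [0,1.5,0.5,-14,0.9],
    [0,1.5,0.5,-21,0.9],
    [0,1.5,0.5,-28,0.9],
    [0,1.5,0.5,-35,0.9],
    [0,1.5,0.5,-42,0.9],
    [0,1.5,0.5,-49,0.9]
  ]
}}

```text
t: 4.33
eef_pos: [0.5621, 0.0972, 0.0856]
ee_rot: [-1.922, 1.569, 0.37]
force: [1.2, 0.6, 6.4]
width: 0.0252
```

```bash
python3 -c "
from h import *
plan([(.031,.04,.085,180),(.031,.093,.085,180)])
f=shot('wrist','w2.png')"
```

```text
t 4.33 tcp plat 0.0292 0.0317 z 0.0856 jaw 139.3 w 0.0252 F [1.2 0.6 6.4] q6 -1.36
(0.031, 0.04, 0.085, 180) [ 0.06 -0.75  0.4 ] -40.7
(0.031, 0.093, 0.085, 180) [ 0.07 -4.77  3.86] -40.7
```

View pics/w2.png

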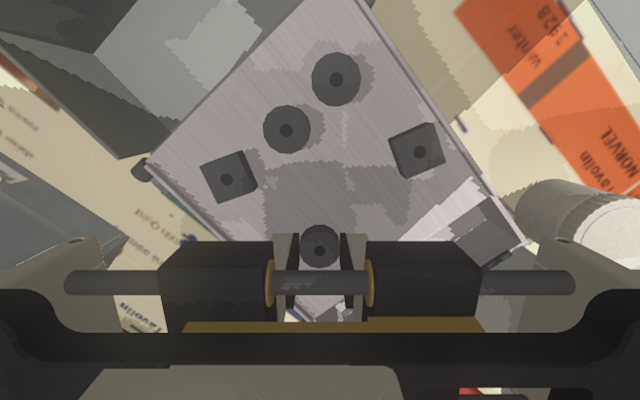

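Request:
{"op": "step_arm", "data": {
  "deltas": [
    [0,-0.5,0.2,-7,0.9],
    [0,-0.7,0.4,-14,0.9],
    [0,-0.7,0.4,-21,0.9],
    [0,-0.7,0.4,-28,0.9],
    [0,-0.7,0.4,-35,0.9],
    [0,-0.7,0.4,-40.7,0.9],
    [0,-1.7,1.3,-40.7,0.9],
    [0,-2.7,2.1,-40.7,0.9],
    [0,-3.7,3,-40.7,0.9],
    [0,-4.7,3.8,-40.7,0.9]
  ]
}}

```text
t: 5.22
eef_pos: [0.5719, 0.1568, 0.085]
ee_rot: [-1.689, 1.571, 1.307]
force: [-0.2, -0.4, -1.0]
width: 0.0249
```

```bash
python3 -c "
from h import *
plan([(.034,.094,.085,180),(.034,.094,.085,180)])
f=shot('wrist','w3.png')"
```

```text
t 5.22 tcp plat 0.0306 0.0921 z 0.085 jaw 179.7 w 0.0249 F [-0.2 -0.4 -1. ] q6 -0.74
(0.034, 0.094, 0.085, 180) [ 0.   -0.19 -0.34] -0.3
(0.034, 0.094, 0.085, 180) [ 0.   -0.19 -0.34] -0.3
```

View pics/w3.png

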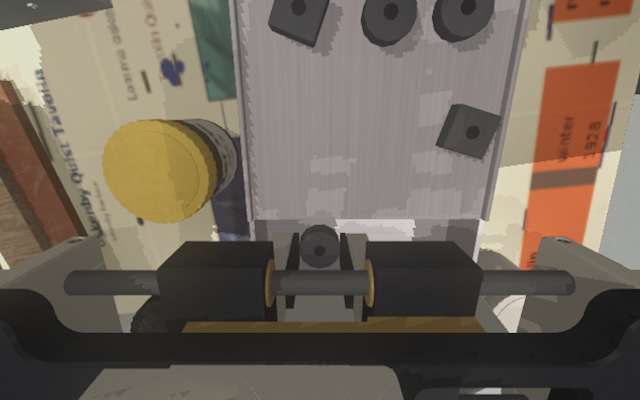

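Request:
{"op": "step_arm", "data": {
  "deltas": [
    [0,-0.1,-0.3,0,0.9],
    [0,-0.1,-0.3,0,0.6],
    [0,-0.1,-0.3,0,0.57],
    [0,-0.1,-0.3,0,0.57],
    [-1.5,-0.1,-0.3,0,0.57],
    [-4,-0.1,-0.3,0,0.57],
    [-4,3,0.7,7,0.57],
    [-4,6,1.7,14,0.57],
    [-4,9,2.7,21,0.57],
    [-4,12.6,3.5,28,0.57]
  ]
}}

```text
t: 6.1
eef_pos: [0.5186, 0.0356, 0.1247]
ee_rot: [-1.698, 1.57, 0.804]
force: [0.4, -0.9, 0.3]
width: 0.0375
```

```bash
python3 -c "
from h import *
plan([(-.005,-.034,.124,90)])
f=shot('top','t2.png')
cv2.imwrite('pics/t2.png',cv2.resize(f['pixels'][150:250,270:440,::-1],None,fx=4.5,fy=4.5,interpolation=cv2.INTER_CUBIC))
shot('scene','s2.png')"
```

```text
t 6.1 tcp plat -0.0053 -0.0354 z 0.1247 jaw 151.3 w 0.0375 F [ 0.4 -0.9  0.3] q6 -1.09
(-0.005, -0.034, 0.124, 90) [ 0.07 -0.14  0.04] 61.3
```

View pics/t2.png

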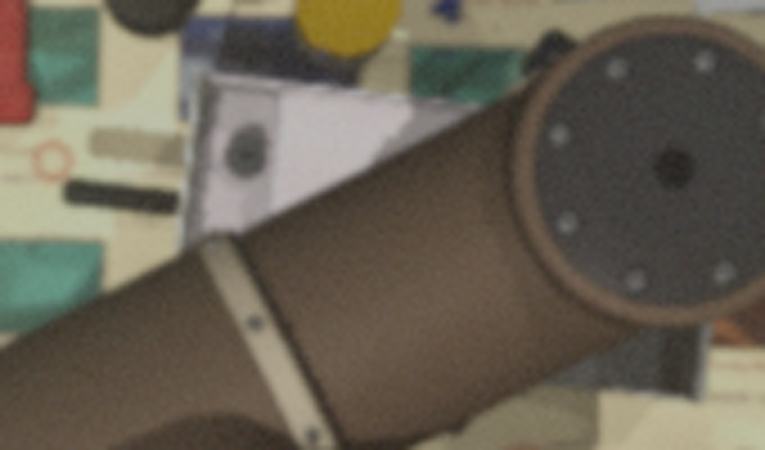

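View pics/s2.png

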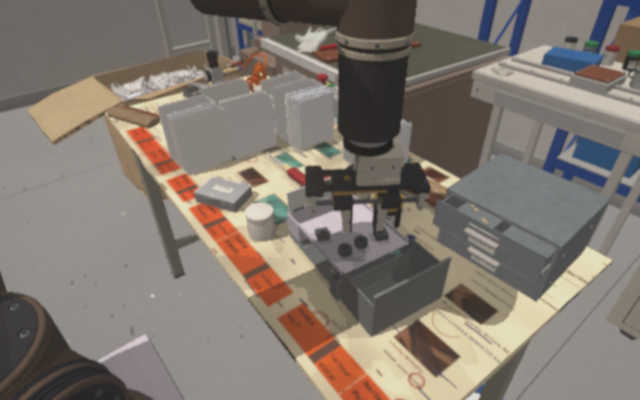

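Request:
{"op": "step_arm", "data": {
  "deltas": [
    [0,-0.1,0,7,0.57],
    [0,-0.1,0,14,0.57],
    [0,-0.1,0,21,0.57],
    [0,-0.1,0,28,0.57],
    [0,-0.1,0,35,0.57],
    [0,-0.1,0,42,0.57],
    [0,-0.1,0,49,0.57],
    [0,-0.1,0,56,0.57],
    [0,-0.1,0,61.3,0.57],
    [0,-0.1,0,61.3,0.57]
  ]
}}

```text
t: 7.03
eef_pos: [0.5202, 0.0372, 0.1246]
ee_rot: [-0.18, 1.571, 1.253]
force: [1.2, -0.7, 0.5]
width: 0.0375
```

```bash
python3 - <<'E'
from h import *
plan([(-.005,-.034,.084,90)])
f=wframe(); g=f['pixels'].mean(2)
v,u=np.mgrid[0:400,0:640]; W=world(f,u.ravel(),v.ravel()).reshape(400,640,4); q=plat(W)
dk=((W[...,2]>.070)&(W[...,2]<.08)&(abs(q[...,0])<.066)&(q[...,1]>-.065)&(q[...,1]<.06)&(v<260)).astype(np.uint8)
n,l,st,c=cv2.connectedComponentsWithStats(dk)
for i in range(1,n):
    if st[i,4]>100: print(c[i].round(),st[i],q[l==i].mean(0).round(4))
cv2.imwrite('pics/w4.png',f['pixels'][:,:,::-1])
E
```

```text
t 7.03 tcp plat -0.004 -0.0336 z 0.1246 jaw 90.1 w 0.0375 F [ 1.2 -0.7  0.5] q6 -2.16
(-0.005, -0.034, 0.084, 90) [ 4.06  0.1  -0.04] 0.1
[398. 162.] [ 377  143   44   40 1198] [-0.0531  0.0216]
[316. 177.] [ 298  159   36   37 1002] [-0.042  -0.0359]
[318. 224.] [302 208  34  33 891] [-0.0061 -0.0341]
```

View pics/w4.png

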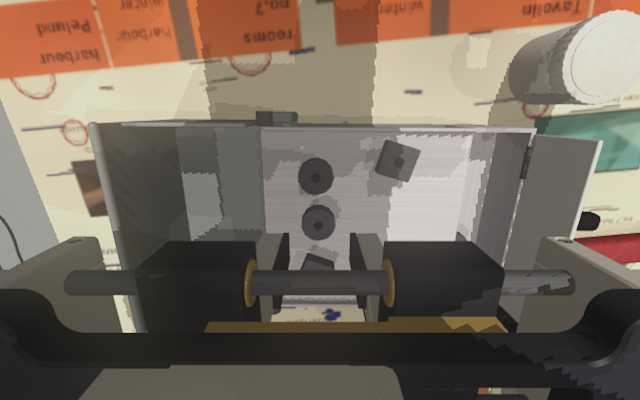

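Request:
{"op": "step_arm", "data": {
  "deltas": [
    [1,0.1,0,0,0.57],
    [2.2,0.1,0,0,0.57],
    [3.2,0.1,0,0,0.57],
    [4,0.1,0,0,0.57],
    [4,0.1,0,0,0.57],
    [4,0.1,0,0,0.75],
    [4,0.1,0,0,0.9],
    [4,0.1,0,0,0.9],
    [4,0.1,1,0,0.9],
    [4,0.1,2,0,0.9]
  ]
}}

```text
t: 7.92
eef_pos: [0.5222, 0.0577, 0.085]
ee_rot: [-0.999, 1.57, 0.437]
force: [-0.2, -0.4, -1.7]
width: 0.0253
```

```bash
python3 - <<'E'
from h import *
plan([(.006,.03,.084,90),(.006,.093,.084,180)])
E
```

```text
t 7.92 tcp plat -0.0049 -0.013 z 0.085 jaw 90.3 w 0.0253 F [-0.2 -0.4 -1.7] q6 -2.19
(0.006, 0.03, 0.084, 90) [ 0.11 -1.11  4.29] 0.3
(0.006, 0.093, 0.084, 180) [ 0.11 -1.14 10.59] -89.7
```

Request:
{"op": "step_arm", "data": {
  "deltas": [
    [0,-0.5,1.5,0,0.9],
    [0,-1,3,0,0.9],
    [0,-1.3,4.3,0,0.9],
    [0,-1.3,4.3,-7,0.9],
    [0,-1.3,4.3,-14,0.9],
    [0,-1.3,4.3,-21,0.9],
    [0,-1.3,4.3,-28,0.9],
    [0,-1.3,4.3,-35,0.9],
    [0,-1.3,4.3,-42,0.9],
    [0,-1.3,4.3,-49,0.9]
  ]
}}

```text
t: 8.75
eef_pos: [0.5415, 0.0997, 0.0849]
ee_rot: [-1.995, 1.57, 0.305]
force: [0.3, 1.2, 2.2]
width: 0.0252
```

```bash
python3 - <<'E'
from h import *
plan([(.006,.05,.085,180),(.006,.093,.085,180)])
E
```

```text
t 8.75 tcp plat 0.0085 0.0313 z 0.0849 jaw 139.8 w 0.0252 F [0.3 1.2 2.2] q6 -1.38
(0.006, 0.05, 0.085, 180) [-0.01 -1.27  1.4 ] -40.2
(0.006, 0.093, 0.085, 180) [-0.01 -4.55  4.17] -40.2
```

Request:
{"op": "step_arm", "data": {
  "deltas": [
    [0,-0.6,0.7,-7,0.9],
    [0,-1.3,1.4,-14,0.9],
    [0,-1.3,1.4,-21,0.9],
    [0,-1.3,1.4,-28,0.9],
    [0,-1.3,1.4,-35,0.9],
    [0,-1.3,1.4,-40.2,0.9],
    [0,-2.3,2.3,-40.2,0.9],
    [0,-3.4,3.2,-40.2,0.9],
    [0,-4.5,4.1,-40.2,0.9],
    [0,-4.5,4.1,-40.2,0.9]
  ]
}}

```text
t: 9.58
eef_pos: [0.5482, 0.1623, 0.0845]
ee_rot: [-2.459, 1.57, 0.537]
force: [0.9, 0.2, -0.9]
width: 0.0254
```

```bash
python3 - <<'E'
from h import *
plan([(.006,.093,.085,180),(-.0413,-.035,.13,180)])
shot('wrist','w5.png')
E
```

```text
t 9.58 tcp plat 0.0064 0.0942 z 0.0845 jaw 179.6 w 0.0254 F [ 0.9  0.2 -0.9] q6 -0.78
(0.006, 0.093, 0.085, 180) [-0.05  0.12  0.04] -0.4
(-0.0413, -0.035, 0.13, 180) [-4.57 12.95  4.68] -0.4
```

View pics/w5.png

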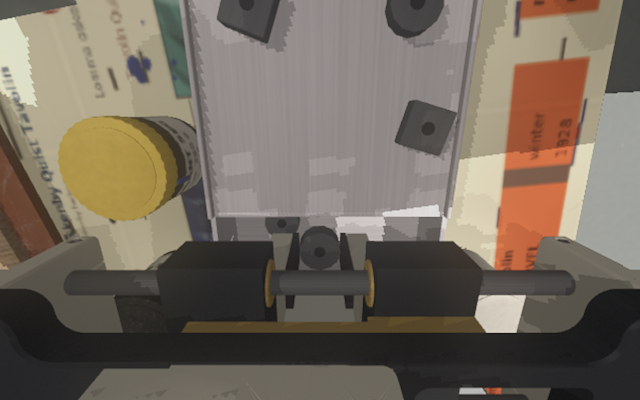

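Request:
{"op": "step_arm", "data": {
  "deltas": [
    [0,0,0,0,0.6],
    [0,0,0,0,0.57],
    [0,0,0,0,0.57],
    [-1.5,0,0,0,0.57],
    [-4.5,0,0,7,0.57],
    [-4.5,3,1.2,14,0.57],
    [-4.5,6,2.4,21,0.57],
    [-4.5,9,3.6,28,0.57],
    [-4.5,12.9,4.7,35,0.57],
    [-4.5,12.9,4.7,42,0.57]
  ]
}}

```text
t: 10.47
eef_pos: [0.4775, 0.0334, 0.1293]
ee_rot: [1.013, 1.568, -3.018]
force: [-2.5, -0.2, -0.3]
width: 0.0377
```

Request:
{"op": "step_arm", "data": {
  "deltas": [
    [0,0,0,7,0.57],
    [0,0,0,14,0.57],
    [0,0,0,21,0.57],
    [0,0,0,28,0.57],
    [0,0,0,35,0.57],
    [0,0,0,42,0.57],
    [0,0,0,49,0.57],
    [0,0,0,56,0.57],
    [0,0,0,63,0.57],
    [0,0,0,68,0.57]
  ]
}}

```text
t: 11.3
eef_pos: [0.4816, 0.0376, 0.1297]
ee_rot: [-0.358, 1.571, 0.709]
force: [0.1, 0.2, -0.1]
width: 0.0377
```

```bash
python3 - <<'E'
from h import *
plan([(-.0413,-.0355,.0845,70)])
f=wframe(); g=f['pixels'].mean(2)
v,u=np.mgrid[0:400,0:640]; W=world(f,u.ravel(),v.ravel()).reshape(400,640,4); q=plat(W)
dk=((W[...,2]>.070)&(W[...,2]<.08)&(abs(q[...,0])<.066)&(q[...,1]>-.065)&(q[...,1]<.06)&(v<260)).astype(np.uint8)
n,l,st,c=cv2.connectedComponentsWithStats(dk)
for i in range(1,n):
    if st[i,4]>100: print(c[i].round(),st[i],q[l==i].mean(0).round(4))
cv2.imwrite('pics/w6.png',f['pixels'][:,:,::-1])
E
```

```text
t 11.3 tcp plat -0.0423 -0.0386 z 0.1297 jaw 69.1 w 0.0377 F [ 0.1  0.2 -0.1] q6 -2.56
(-0.0413, -0.0355, 0.0845, 70) [4.52 0.02 0.32] -0.9
[391. 184.] [ 374  166   34   35 1061] [-0.0534  0.0219]
[323. 223.] [307 207  33  33 846] [-0.0423 -0.0356]
```

View pics/w6.png

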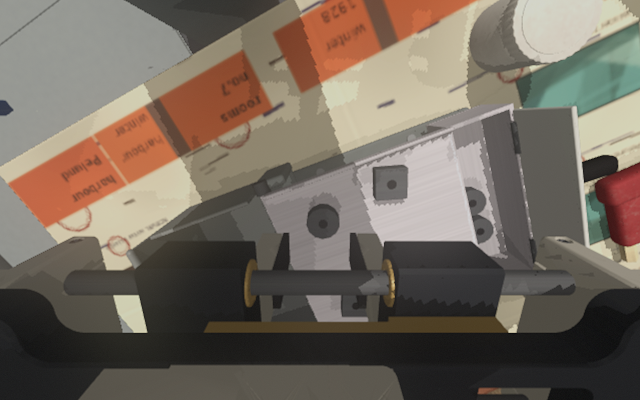

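Request:
{"op": "step_arm", "data": {
  "deltas": [
    [1.2,0,0.3,-0.9,0.57],
    [2.4,0,0.3,-0.9,0.57],
    [3.5,0,0.3,-0.9,0.57],
    [4.5,0,0.3,-0.9,0.57],
    [4.5,0,0.3,-0.9,0.57],
    [4.5,0,0.3,-0.9,0.75],
    [4.5,0,0.3,-0.9,0.9],
    [4.5,0,0.3,-0.9,0.9],
    [4.5,-1,1,-0.9,0.9],
    [4.5,-2,1.9,-0.9,0.9]
  ]
}}

```text
t: 12.18
eef_pos: [0.5084, 0.0451, 0.0855]
ee_rot: [-0.553, 1.57, 0.538]
force: [0.9, 0.1, -0.6]
width: 0.0251
```

```bash
python3 - <<'E'
from h import *
plan([(.012,0,.0845,70),(.012,.04,.0845,180)])
E
```

```text
t 12.18 tcp plat -0.0167 -0.0274 z 0.0855 jaw 70.5 w 0.0251 F [ 0.9  0.1 -0.6] q6 -2.52
(0.012, 0, 0.0845, 70) [ 0.1  -1.79  3.54] 0.5
(0.012, 0.04, 0.0845, 180) [ 0.11 -0.45  7.31] -109.5
```

Request:
{"op": "step_arm", "data": {
  "deltas": [
    [0,-0.9,1.7,0,0.9],
    [0,-1.8,3.5,0,0.9],
    [0,-1.1,5.4,-7,0.9],
    [0,-0.5,7.3,-14,0.9],
    [0,-0.5,7.3,-21,0.9],
    [0,-0.5,7.3,-28,0.9],
    [0,-0.5,7.3,-35,0.9],
    [0,-0.5,7.3,-42,0.9],
    [0,-0.5,7.3,-49,0.9],
    [0,-0.5,7.3,-56,0.9]
  ]
}}

```text
t: 13.02
eef_pos: [0.5468, 0.1078, 0.0853]
ee_rot: [-1.557, 1.57, 0.517]
force: [0.9, 0.4, -0.6]
width: 0.0252
```

```bash
python3 - <<'E'
from h import *
plan([(.01,.055,.0845,180),(.01,.092,.0845,180),(-.02,.092,.0845,180)])
E
```

```text
t 13.02 tcp plat 0.0126 0.04 z 0.0853 jaw 126.8 w 0.0252 F [ 0.9  0.4 -0.6] q6 -1.61
(0.01, 0.055, 0.0845, 180) [ 0.08 -0.69  1.35] -53.2
(0.01, 0.092, 0.0845, 180) [ 0.08 -2.91  4.31] -53.2
(-0.02, 0.092, 0.0845, 180) [ 0.08 -0.51  6.11] -53.2
```

Request:
{"op": "step_arm", "data": {
  "deltas": [
    [0,-0.3,0.7,-7,0.9],
    [0,-0.7,1.3,-14,0.9],
    [0,-0.7,1.3,-21,0.9],
    [0,-0.7,1.3,-28,0.9],
    [0,-0.7,1.3,-35,0.9],
    [0,-0.7,1.3,-42,0.9],
    [0,-0.7,1.3,-49,0.9],
    [0,-1.4,2.3,-53.2,0.9],
    [0,-2.2,3.3,-53.2,0.9],
    [0,-2.9,4.3,-53.2,0.9]
  ]
}}

```text
t: 13.85
eef_pos: [0.552, 0.1602, 0.0852]
ee_rot: [-2.435, 1.57, 0.559]
force: [1.2, 0.6, -0.6]
width: 0.0249
```

```bash
python3 - <<'E'
from h import *
plan([(-.022,.093,.0845,180)])
E
```

```text
t 13.85 tcp plat 0.0105 0.0926 z 0.0852 jaw 179.5 w 0.0249 F [ 1.2  0.6 -0.6] q6 -0.77
(-0.022, 0.093, 0.0845, 180) [ 0.06 -0.01  3.25] -0.5
```

Request:
{"op": "step_arm", "data": {
  "deltas": [
    [0,0,1.5,-0.5,0.9],
    [0,0,3.2,-0.5,0.9],
    [0,0,3.2,-0.5,0.9],
    [0,0,3.2,-0.5,0.6],
    [0,0,3.2,-0.5,0.57],
    [0,0,3.2,-0.5,0.57],
    [-1.5,0,3.2,-0.5,0.57],
    [-4,0,3.2,-0.5,0.57],
    [-7,0,2,-0.5,0.9],
    [-7,0,0,-0.5,1]
  ]
}}

```text
t: 14.68
eef_pos: [0.5541, 0.1605, 0.1608]
ee_rot: [-2.569, 1.563, 0.437]
force: [0.9, 0.9, 1.1]
width: 0.0294
```

```bash
python3 - <<'E'
from h import *
plan([(.0,.16,.155,180),(0,.16,.11,180)])
shot('wrist','w7.png'); f=shot('top','t7.png')
cv2.imwrite('pics/t7.png',cv2.resize(f['pixels'][150:250,270:440,::-1],None,fx=4.5,fy=4.5,interpolation=cv2.INTER_CUBIC))
E
```

```text
t 14.68 tcp plat 0.0125 0.0932 z 0.1608 jaw 180.2 w 0.0294 F [0.9 0.9 1.1] q6 -0.76
(0.0, 0.16, 0.155, 180) [ 0.6  -6.68  1.23] 0.2
(0, 0.16, 0.11, 180) [ 5.1  -6.66  1.26] 0.2
```

View pics/w7.png

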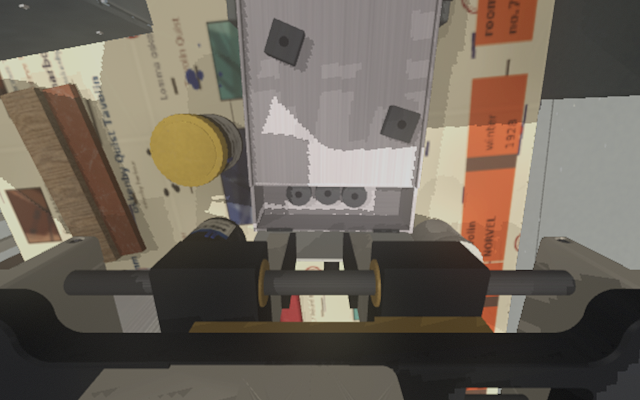

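View pics/t7.png

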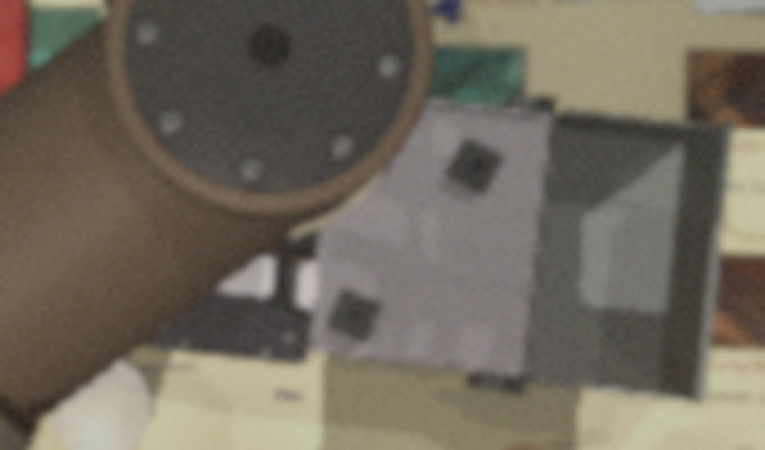

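Request:
{"op": "step_arm", "data": {
  "deltas": [
    [0,-2,0.5,0,1],
    [0,-4,1,0,1],
    [0,-6,1.2,0,1],
    [0,-6.8,1.2,0,1],
    [0,-6.8,1.2,0,1],
    [1.5,-6.8,1.2,0,1],
    [3,-6.8,1.2,0,1],
    [4.5,-6.8,1.2,0,1],
    [4.5,-6.8,1.2,0,1],
    [4.5,-6.8,1.2,0,1]
  ]
}}

```text
t: 15.62
eef_pos: [0.5485, 0.2272, 0.1089]
ee_rot: [0.877, 1.568, -2.401]
force: [0.9, -0.4, 0.8]
width: 0.0001
```

```bash
python3 - <<'E'
from h import *
plan([(.0,.1095,.105,180),(0,.0995,.097,180)])
f=shot('scene','s8.png')
cv2.imwrite('pics/s8.png',cv2.resize(f['pixels'][130:330,230:460,::-1],None,fx=3,fy=3,interpolation=cv2.INTER_CUBIC))
E
```

```text
t 15.62 tcp plat -0.0024 0.1585 z 0.1089 jaw 180.1 w 0.0001 F [ 0.9 -0.4  0.8] q6 -0.86
(0.0, 0.1095, 0.105, 180) [ 0.4   4.9  -0.23] 0.1
(0, 0.0995, 0.097, 180) [ 1.2   5.9  -0.23] 0.1
```

View pics/s8.png

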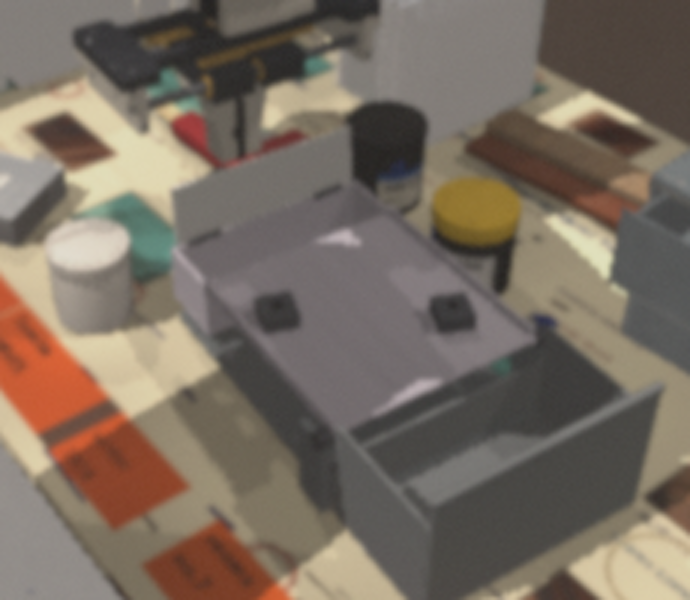

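Gripper sits behind the upright lid; push it over gradually.

Request:
{"op": "step_arm", "data": {
  "deltas": [
    [0.2,1,-0.2,0,1],
    [0.4,2,-0.2,0,1],
    [0.4,3,-0.2,0,1],
    [0.4,4,-0.2,0,1],
    [0.4,4.9,-0.2,0,1],
    [0.8,5.4,-0.2,0,1],
    [1.2,5.9,-0.2,0,1],
    [1.6,6.2,-0.2,0,1],
    [2,6.4,-0.2,0,1],
    [2,6.4,-0.2,0,1]
  ]
}}

```text
t: 16.5
eef_pos: [0.5416, 0.1639, 0.0884]
ee_rot: [0.716, 1.569, -2.562]
force: [-0.5, -0.3, -0.1]
width: 0.0005
```

```bash
python3 - <<'E'
from h import *
plan([(.0,.0925,.083,180)])
f=shot('scene','s9.png')
cv2.imwrite('pics/s9.png',cv2.resize(f['pixels'][130:330,230:460,::-1],None,fx=3,fy=3,interpolation=cv2.INTER_CUBIC))
E
```

```text
t 16.5 tcp plat -0.0004 0.0948 z 0.0884 jaw 180.1 w 0.0005 F [-0.5 -0.3 -0.1] q6 -0.78
(0.0, 0.0925, 0.083, 180) [ 0.54  0.23 -0.04] 0.1
```

View pics/s9.png

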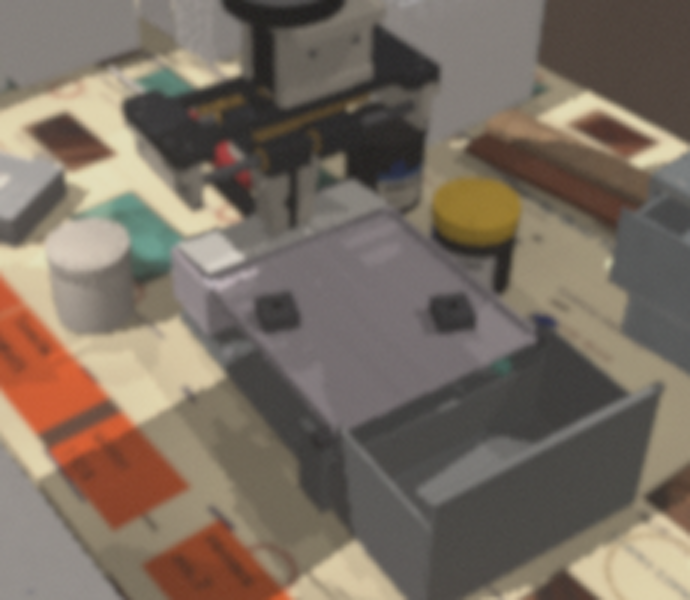

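Request:
{"op": "step_arm", "data": {
  "deltas": [
    [0.2,0.3,0,0,1],
    [0.4,0.6,0,0,1],
    [0.5,0.8,0,0,1],
    [0.6,0.8,0,0,1],
    [0.7,0.8,0,0,1],
    [0.75,0.8,0,0,1],
    [0.8,0.8,0,0,1],
    [0.85,0.8,0,0,1],
    [0.85,0.8,0,0,1],
    [0.85,0.8,0,0,1]
  ]
}}

```text
t: 17.38
eef_pos: [0.541, 0.1563, 0.0826]
ee_rot: [2.334, 1.57, -0.943]
force: [-5.0, -2.1, 14.1]
width: 0.0004
```

```bash
python3 - <<'E'
from h import *
plan([(.0,.086,.079,180)])
E
```

```text
t 17.38 tcp plat 0.0001 0.0873 z 0.0826 jaw 180.2 w 0.0004 F [-5.  -2.1 14.1] q6 -0.77
(0.0, 0.086, 0.079, 180) [0.36 0.13 0.01] 0.2
```

Request:
{"op": "step_arm", "data": {
  "deltas": [
    [-1,0,0,0,1],
    [-3,0,0,0,1],
    [-5,0,0,0,0.8],
    [-5,-2,0,0,0.6],
    [-5,-5,0,0,0.5],
    [-5,-7.7,0,0,0.5],
    [-5,-7.7,0,0,0.5],
    [-5,-7.7,0,0,0.5],
    [-5,-7.7,0,0,0.5],
    [-5,-7.7,0,0,0.5]
  ]
}}

```text
t: 18.22
eef_pos: [0.5513, 0.2322, 0.131]
ee_rot: [0.722, 1.57, -2.557]
force: [-0.2, -0.3, 0.8]
width: 0.0429
```

```bash
python3 - <<'E'
from h import *
plan([(.0,.164,.05,180)])
f=grab_frame('scene')
cv2.imwrite('pics/s10.png',cv2.resize(f['pixels'][130:330,230:460,::-1],None,fx=3,fy=3,interpolation=cv2.INTER_CUBIC))
w=wframe(); cv2.imwrite('pics/w10.png',w['pixels'][:,:,::-1])
v,u=np.mgrid[0:400,0:640]; W=world(w,u.ravel(),v.ravel()).reshape(400,640,4); q=plat(W)
for a in (.08,.085,.09,.1,.11):
    k=(abs(q[...,1]-a)<.002)&(abs(q[...,0])<.06)&(abs(W[...,2]-.07)<.03)
    if k.sum(): print(a,k.sum(),np.median(W[k][:,2]))
k=(q[...,1]<.06)&(q[...,1]>.03)&(abs(q[...,0])<.03)&(abs(W[...,2]-.07)<.03); print('plat',k.sum(),np.median(W[k][:,2]))
E
```

```text
t 18.22 tcp plat -0.0003 0.1639 z 0.131 jaw 180.1 w 0.0429 F [-0.2 -0.3  0.8] q6 -0.86
(0.0, 0.164, 0.05, 180) [ 8.1  -0.02 -0.03] 0.1
0.08 1012 0.06650921586451006
0.085 946 0.06658222126520859
0.09 904 0.06654379521740957
0.1 933 0.06652752795796879
0.11 819 0.06648650187040975
plat 4264 0.0630566080243665
```

View pics/s10.png

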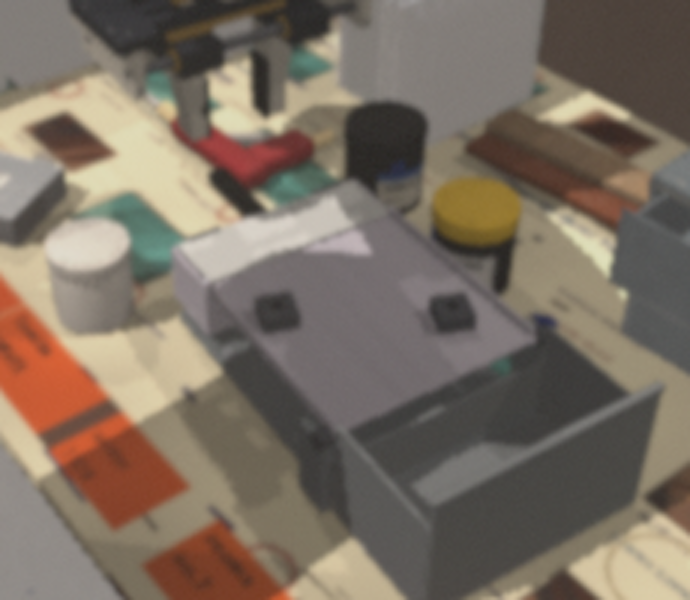

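View pics/w10.png

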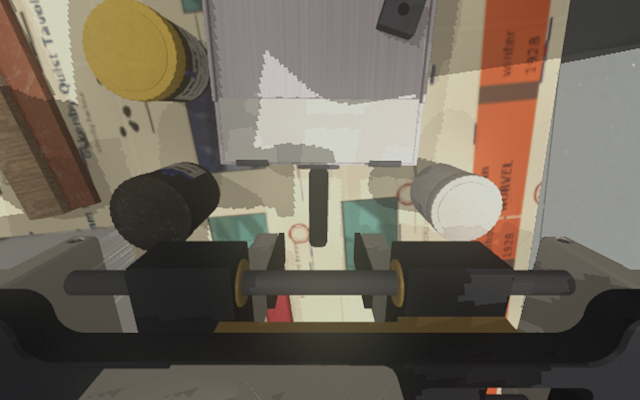

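Request:
{"op": "step_arm", "data": {
  "deltas": [
    [1.5,0,0,0,0.5],
    [3,0,0,0,0.5],
    [4.5,0,0,0,0.5],
    [6,0,0,0,0.5],
    [7.2,0,0,0,0.5],
    [8,0,0,0,0.5],
    [8,0,0,0,0.6],
    [8,0,0,0,0.8],
    [8,0,0,0,0.95],
    [8,0,0,0,0.95]
  ],
  "squeeze": 25
}}

```text
t: 19.15
eef_pos: [0.5521, 0.2332, 0.052]
ee_rot: [-2.376, 1.569, 0.629]
force: [-0.2, -0.4, 0.1]
width: 0.0228
```

```bash
python3 - <<'E'
from h import *
plan([])
r=.239; z0=.052
# handle arc relative to axis at (y=-.075,z=.062): handle at (r, -.010)
for a in np.arange(0,.5,.05):
    y=r*np.cos(a)+.010*np.sin(a)-r; z=r*np.sin(a)-.010*np.cos(a)+.010
    print(round(a,2),'dx(up)',round(-100*z,2),'dy',round(-100*y,2))
E
```

```text
t 19.15 tcp plat 0.0004 0.1649 z 0.052 jaw 180.2 w 0.0228 F [-0.2 -0.4  0.1] q6 -0.86
0.0 dx(up) -0.0 dy -0.0
0.05 dx(up) -1.2 dy -0.02
0.1 dx(up) -2.39 dy 0.02
0.15 dx(up) -3.58 dy 0.12
0.2 dx(up) -4.77 dy 0.28
0.25 dx(up) -5.94 dy 0.5
0.3 dx(up) -7.11 dy 0.77
0.35 dx(up) -8.26 dy 1.11
0.4 dx(up) -9.39 dy 1.5
0.45 dx(up) -10.5 dy 1.94
```

Request:
{"op": "step_arm", "data": {
  "deltas": [
    [0,0,0,0,0.95],
    [0,0,0,0,0.95],
    [0,0,0,0,0.95],
    [-0.5,0,0,0,0.95],
    [-1.2,0,0,0,0.95],
    [-1.8,0,0,0,0.95],
    [-2.4,0,0,0,0.95],
    [-3,0.1,0,0,0.95],
    [-3.6,0.1,0,0,0.95],
    [-4.2,0.2,0,0,0.95]
  ]
}}

```text
t: 19.98
eef_pos: [0.5521, 0.2311, 0.0932]
ee_rot: [-2.526, 1.569, 0.478]
force: [6.6, -0.9, -6.2]
width: 0.0156
```

```bash
python3 - <<'E'
from h import *
plan([])
f=grab_frame('scene')
cv2.imwrite('pics/s11.png',cv2.resize(f['pixels'][130:330,230:460,::-1],None,fx=3,fy=3,interpolation=cv2.INTER_CUBIC))
E
```

```text
t 19.98 tcp plat 0.0007 0.1629 z 0.0932 jaw 180.1 w 0.0156 F [ 6.6 -0.9 -6.2] q6 -0.86
```

View pics/s11.png

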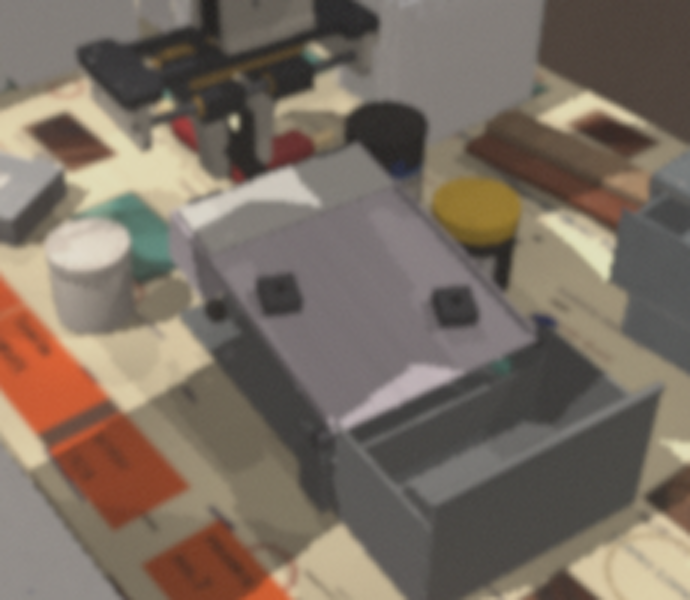

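Request:
{"op": "step_arm", "data": {
  "deltas": [
    [-0.5,0.1,0,0,0.95],
    [-1,0.15,0,0,0.95],
    [-1.5,0.25,0,0,0.95],
    [-2,0.35,0,0,0.95],
    [-2.5,0.5,0,0,0.95],
    [-3,0.6,0,0,0.95],
    [-3.4,0.7,0,0,0.95],
    [-3.4,0.7,0,0,0.95],
    [-3.4,0.7,0,0,0.95],
    [-3.4,0.7,0,0,0.95]
  ]
}}

```text
t: 20.87
eef_pos: [0.5511, 0.2242, 0.127]
ee_rot: [-2.528, 1.569, 0.477]
force: [6.9, -0.6, -4.6]
width: 0.0158
```

```bash
python3 - <<'E'
from h import *
plan([])
f=grab_frame('scene')
cv2.imwrite('pics/s12.png',cv2.resize(f['pixels'][130:330,230:460,::-1],None,fx=3,fy=3,interpolation=cv2.INTER_CUBIC))
E
```

```text
t 20.87 tcp plat 0.0007 0.1559 z 0.127 jaw 180.1 w 0.0158 F [ 6.9 -0.6 -4.6] q6 -0.85
```

View pics/s12.png

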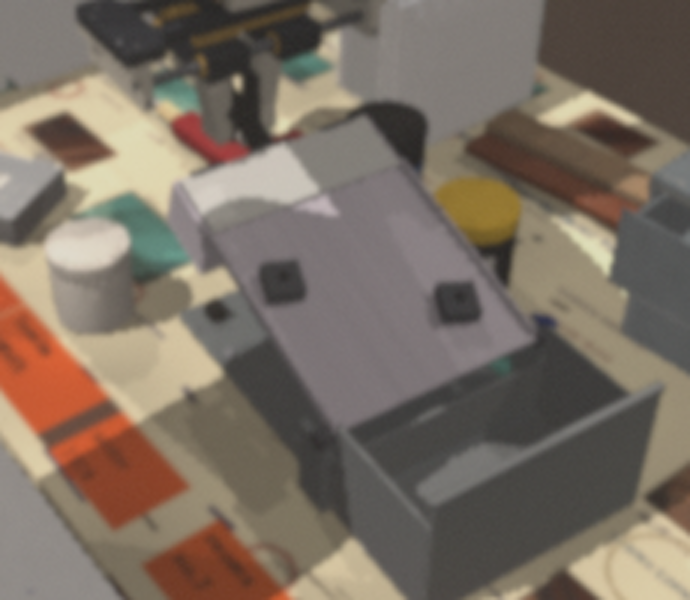

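Request:
{"op": "step_arm", "data": {
  "deltas": [
    [-0.4,0.1,0,0,0.95],
    [-0.8,0.2,0,0,0.95],
    [-1.2,0.35,0,0,0.95],
    [-1.6,0.5,0,0,0.95],
    [-2,0.65,0,0,0.95],
    [-2.4,0.8,0,0,0.95],
    [-2.4,0.8,0,0,0.95],
    [-2.4,0.8,0,0,0.95],
    [-2.4,0.8,0,0,0.95],
    [-2.4,0.8,0,0,0.95]
  ]
}}

```text
t: 21.75
eef_pos: [0.55, 0.2161, 0.1509]
ee_rot: [-2.619, 1.569, 0.386]
force: [6.5, -1.4, -4.9]
width: 0.0158
```

```bash
python3 - <<'E'
from h import *
plan([])
f=grab_frame('scene')
cv2.imwrite('pics/s13.png',cv2.resize(f['pixels'][130:330,230:460,::-1],None,fx=3,fy=3,interpolation=cv2.INTER_CUBIC))
E
```

```text
t 21.75 tcp plat 0.0006 0.1478 z 0.1509 jaw 180.1 w 0.0158 F [ 6.5 -1.4 -4.9] q6 -0.84
```

View pics/s13.png

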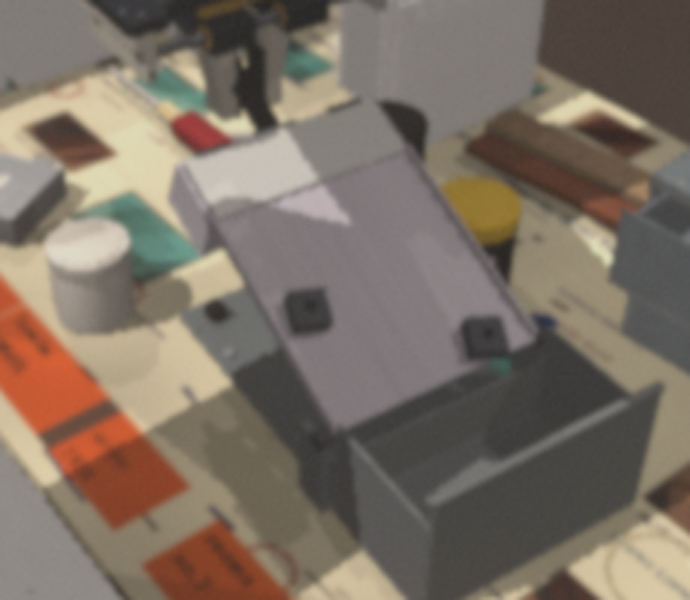

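Sliding now; hold the pose.

Request:
{"op": "step_arm", "data": {
  "deltas": [
    [-0.3,0.1,0,0,0.95],
    [-0.6,0.2,0,0,0.95],
    [-0.6,0.2,0,0,0.95],
    [-0.6,0.2,0,0,0.95],
    [-0.6,0.2,0,0,0.95],
    [-0.6,0.2,0,0,0.95],
    [-0.6,0.2,0,0,0.95],
    [-0.6,0.2,0,0,0.95],
    [-0.6,0.2,0,0,0.95],
    [-0.6,0.2,0,0,0.95]
  ]
}}

```text
t: 22.63
eef_pos: [0.5496, 0.2138, 0.1567]
ee_rot: [3.077, 1.57, -0.202]
force: [7.1, -2.5, -5.7]
width: 0.0157
```

```bash
python3 - <<'E'
from h import *
plan([])
f=grab_frame('scene')
cv2.imwrite('pics/s14.png',cv2.resize(f['pixels'][130:330,230:460,::-1],None,fx=3,fy=3,interpolation=cv2.INTER_CUBIC))
E
```

```text
t 22.63 tcp plat 0.0006 0.1454 z 0.1567 jaw 180.1 w 0.0157 F [ 7.1 -2.5 -5.7] q6 -0.84
```

View pics/s14.png

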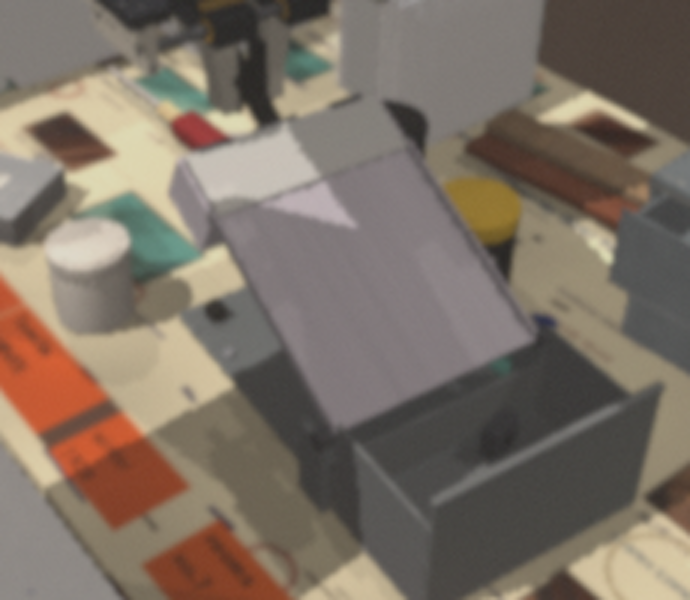

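Request:
{"op": "step_arm", "data": {
  "deltas": [
    [0.5,-0.2,0,0,0.95],
    [1.1,-0.4,0,0,0.95],
    [1.7,-0.6,0,0,0.95],
    [2.3,-0.8,0,0,0.95],
    [2.9,-1,0,0,0.95],
    [3.5,-1.15,0,0,0.95],
    [4.1,-1.3,0,0,0.95],
    [4.7,-1.4,0,0,0.95],
    [5.3,-1.5,0,0,0.95],
    [5.9,-1.6,0,0,0.95]
  ]
}}

```text
t: 23.52
eef_pos: [0.5521, 0.2306, 0.098]
ee_rot: [-2.493, 1.569, 0.512]
force: [5.6, -0.2, -2.1]
width: 0.0157
```

Request:
{"op": "step_arm", "data": {
  "deltas": [
    [0.5,-0.1,0,0,0.95],
    [1.1,-0.15,0,0,0.95],
    [1.7,-0.2,0,0,0.95],
    [2.3,-0.25,0,0,0.95],
    [2.9,-0.3,0,0,0.95],
    [3.4,-0.3,0,0,0.95],
    [3.9,-0.3,0,0,0.95],
    [4.3,-0.3,0,0,0.95],
    [4.6,-0.3,0,0,0.95],
    [4.7,-0.3,0,0,0.95]
  ]
}}

```text
t: 24.35
eef_pos: [0.5525, 0.2332, 0.053]
ee_rot: [-2.966, 1.569, 0.04]
force: [-4.1, -3.0, 24.8]
width: 0.0157
```

```bash
python3 - <<'E'
from h import *
plan([])
f=grab_frame('scene')
cv2.imwrite('pics/s15.png',cv2.resize(f['pixels'][130:330,230:460,::-1],None,fx=3,fy=3,interpolation=cv2.INTER_CUBIC))
E
```

```text
t 24.35 tcp plat 0.0007 0.165 z 0.053 jaw 180.2 w 0.0157 F [-4.1 -3.  24.8] q6 -0.86
```

View pics/s15.png

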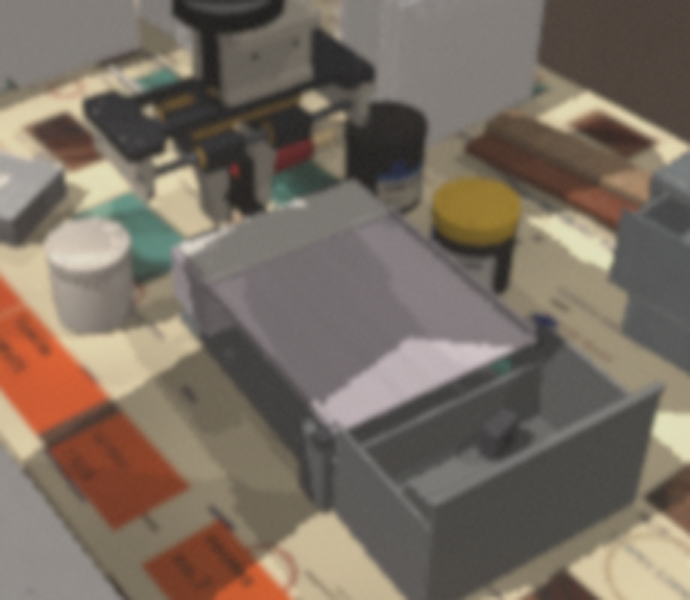

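Tray is down and bearing on its stand (25 N). Release, rise, and clear the view.

Request:
{"op": "step_arm", "data": {
  "deltas": [
    [-0.1,0,0,0,0.95],
    [-0.1,0,0,0,0.8],
    [-0.1,0,0,0,0.5],
    [-0.1,0,0,0,0.5],
    [-0.1,0,0,0,0.5],
    [-0.1,0,0,0,0.5],
    [-2,0,0,0,0.5],
    [-5,0,0,0,0.5],
    [-8,0,0,0,0.5],
    [-11,0,0,0,0.5]
  ]
}}

```text
t: 25.23
eef_pos: [0.551, 0.2326, 0.1618]
ee_rot: [0.763, 1.569, -2.515]
force: [0.3, -0.3, 0.4]
width: 0.0439
```

Request:
{"op": "step_arm", "data": {
  "deltas": [
    [-1,0,0,0,0.5],
    [-3,-1,0,0,0.5],
    [-5,-3,0,0,0.5],
    [-5,-6,0,0,0.5],
    [-5,-9,0,0,0.5],
    [-5,-12,0,0,0.5],
    [-5,-15,0,0,0.5],
    [-5,-15,0,0,0.5],
    [-5,-15,0,0,0.5],
    [-5,-15,0,0,0.5]
  ]
}}

```text
t: 26.07
eef_pos: [0.5715, 0.3813, 0.2102]
ee_rot: [0.853, 1.569, -2.425]
force: [0.6, -0.4, -0.6]
width: 0.044
```

```bash
python3 - <<'E'
from h import *
plan([])
g=shot('wrist','w16.png')
f=grab_frame('top')
cv2.imwrite('pics/t16.png',cv2.resize(f['pixels'][110:260,260:450,::-1],None,fx=4,fy=4,interpolation=cv2.INTER_CUBIC))
v,u=np.mgrid[0:400,0:640]; W=world(f,u.ravel(),v.ravel()).reshape(400,640,4); q=plat(W)
for a in (-.06,-.03,0,.03,.06,.08,.09,.1,.11):
    k=(abs(q[...,1]-a)<.004)&(abs(q[...,0])<.06)&(abs(W[...,2]-.07)<.03)
    if k.sum(): print(a,k.sum(),np.median(W[k][:,2]).round(4))
E
```

```text
t 26.07 tcp plat -0.001 0.3143 z 0.2102 jaw 180.2 w 0.044 F [ 0.6 -0.4 -0.6] q6 -1.01
-0.06 147 0.0618
-0.03 144 0.0612
0 146 0.0616
0.03 150 0.0614
0.06 145 0.0614
0.08 147 0.0643
0.09 148 0.065
0.1 148 0.0649
0.11 148 0.0653
```

View pics/t16.png

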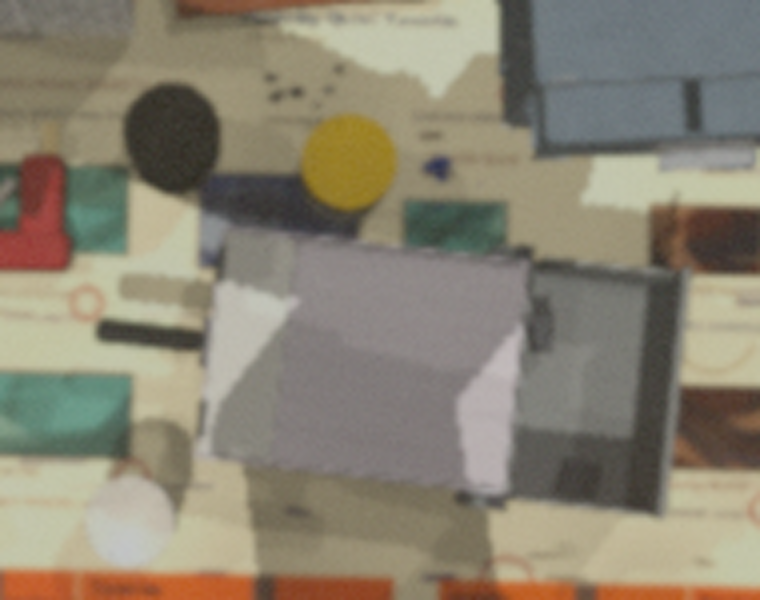

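View pics/w16.png

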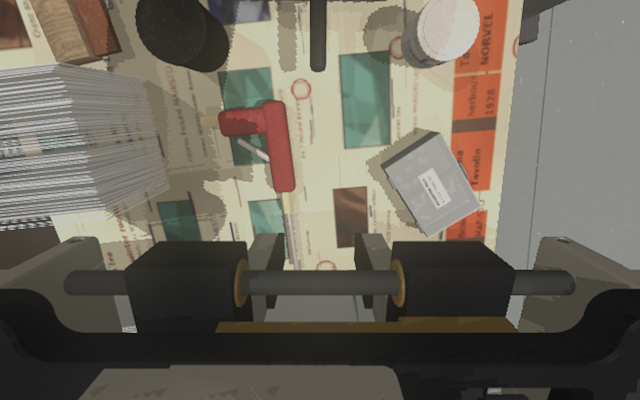

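```bash
python3 - <<'E'
from h import *
for cam in ('top','scene'):
    f=grab_frame(cam)
    v,u=np.mgrid[0:400,0:640]; W=world(f,u.ravel(),v.ravel()).reshape(400,640,4); q=plat(W)
    for m in masks_of('square_a_centre',cam):
        k=m['mask']&(f['range_z']>0)
        if k.sum()>3: print(cam,round(m['conf'],2),np.round(m['extent']),'plat',np.median(q[k],0).round(3),'z',np.percentile(W[k][:,2],[5,50,95]).round(4))
    if cam=='top':
        for (cx,cy) in ((395,190.5),(405,228.5)):
            print(cx,cy); a=W[int(cy)-9:int(cy)+10:2,int(cx)-8:int(cx)+9:2]; print((a[...,2]*1000).round().astype(int))
            print((q[int(cy),int(cx)-8:int(cx)+9:2,1]*1000).round())
        cv2.imwrite('pics/b.png',cv2.resize(f['pixels'][165:245,375:440,::-1],None,fx=7,fy=7,interpolation=cv2.INTER_CUBIC))
    else: cv2.imwrite('pics/b2.png',cv2.resize(f['pixels'][230:330,330:460,::-1],None,fx=5,fy=5,interpolation=cv2.INTER_CUBIC))
E
```

```text
top 0.54 [283. 226. 306. 250.] plat [-0.118  0.158] z [0.0575 0.0611 0.0644]
395 190.5
[[62 62 44  1  2  1  2  4  1]
 [65 61 44  1  0  3  3  4  5]
 [63 63 46  6  4  3  5 -3  2]
 [64 62 44  7  4  4 -1  1  7]
 [63 59 47 28 28  3  2  1  2]
 [60 62 15 25 28  6  7  5  2]
 [63 59  8 26 30  4  2  5  4]
 [61 60  2 29 26 25  4  4  4]
 [62 65  4 25 28  3  3  5  3]
 [62 48  2  2  4  0  5  2  1]]
[ -68.  -74.  -81.  -89.  -94. -104. -110. -116. -120.]
405 228.5
[[ 7  2  4  2  4 -1 10  6  6]
 [ 0  3 -2  0  1  0  5  3  5]
 [ 2  4  3  0  1  1  2  3  5]
 [ 5  1 15 15 19 15  1  6  2]
 [ 6  0 16 15 14 18 17  3  3]
 [ 5  6 15 18 17 17  4  3  3]
 [ 4 15 13 13 14 14  7 -2  1]
 [ 4  1  4 15 16 17  5  1  5]
 [78 78 75  4  1  5  3  3  4]
 [-2  2 -2  1 -2 -4 73 73 77]]
[-116. -120. -123. -129. -134. -139. -144. -152. -158.]
scene 0.71 [391. 265. 404. 281.] plat [ 0.029 -0.099] z [0.0088 0.0235 0.0287]
```

View pics/b.png

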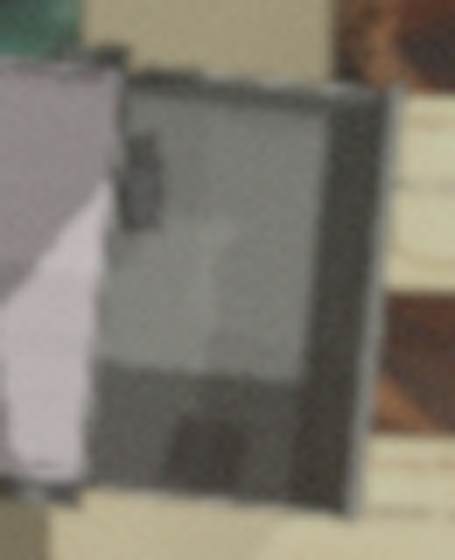

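View pics/b2.png

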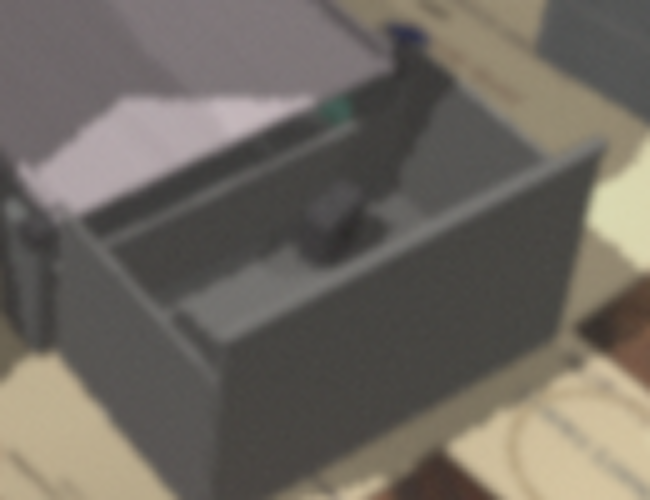

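```bash
python3 - <<'E'
from h import *
f=grab_frame('top')
for n in ['jar_large_centre','jar_mid_centre','jar_small_centre','pin_case_centre','blow_gun_centre']:
    for m in masks_of(n,'top')[:1]:
        v,u=np.nonzero(m['mask']); p=world(f,u,v)[:,:3]; print(n,round(m['conf'],2),np.median(p,0).round(4))
s=get_state(); print(s['t'],s['qd'].round(3),s['force'].round(1))
print(job_done())
E
```

```text
jar_large_centre 0.78 [0.6761 0.211  0.0708]
jar_mid_centre 0.77 [0.655  0.0996 0.0685]
pin_case_centre 0.66 [0.4352 0.4055 0.0282]
blow_gun_centre 0.55 [0.6235 0.3193 0.0185]
26.6667 [ 0.001  0.003 -0.    -0.     0.    -0.   ] [-0.3 -0.5 -0.4]
the job is handed in; nothing more can be done
None
```

I did the whole task and handed it in at 26.7 s; no verdict was reported. I gripped each of the three round spacers, dragged it along the tray and dropped it into the trough. Then I pushed the lid shut and lifted the tray by its handle to about 0.42 rad until both squares slid off. I lowered it until it rested on its stand, let go and moved the arm clear.

**What the last checks showed**
- **Tray:** it is level, with the platform at about 61–62 mm from end to end.
- **Lid:** it is flat, about 3 mm above the platform, which is its own thickness.
- **Round spacers:** all three were seen side by side in the trough just before the lid closed. They can't be seen now that it is shut.
- **Square spacers:** both are in the bin and look at rest. One lies flat, and the other stands on edge near the wall on the tray side.
- **Bystanders:** the large and mid jars and the pin case are where they were, to about 1 mm. The air gun reads about 6 mm off, probably from a partial mask because the arm was overhead; I never touched it.

**What failed or disagreed**
- The network missed the small jar in the last picture, but it stands in its place by eye.
- It also labelled the white jar as a square spacer in the top view, so I located both squares from depth instead.
- The first lift, to about 0.31 rad, did not move the squares, although sliding was expected at about 0.25 rad, so I tipped the tray further.

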